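Sweep the used microtubes into the collecting bay

TASK

Sweep the three loose microtubes lying on the worktop with your fingers along the surface, through the open mouth of the three-sided metal bay, until every tube lies wholly inside it. Push them gently and do not squeeze them, jam them hard against a wall or the worktop, or pick them up; leave the vial, the dust cap and the marker pen where they are.

Things in the scene. Friction and masses are not known exactly. Their poses are not given: they have to be found in the camera images.
- bay: Fixed bare metal bay: back wall and two side walls, no floor or top; tubes slide in on the worktop. Inside 130 deep, 170 wide; walls 4 thick, 28 high (back rim 31); 16 wide, 2 high flange outside each side wall. Origin: centre of the enclosed area, on the worktop. x axis points from the open mouth (x=-65 mm) to the back wall (inner face x=+65); side walls' inner faces y=-85 and +85.
- tube_near: Loose blue plastic microtube lying on its side before the bay's mouth (outer one on the bay's -y side, 165 to 200 mm before the bay's centre), at the start across the way in, within 35 degrees. 40 mm long, 10 to 13 wide, 12 high, its lid tab up to 19 high; 8 to 17 g; slides easily. Origin: under its middle, on the worktop; y axis along it towards the lid.
- tube_near_tip (a point): The pointed end of that microtube, on its axis, 17 mm from its origin, 6 mm above the worktop.
- tube_near_lid (a point): The lid end of that microtube, on its axis, 19 mm from its origin, 6 mm above the worktop.
- tube_mid: Loose blue plastic microtube lying on its side before the bay's mouth (the middle one, 105 to 125 mm before the bay's centre), at the start across the way in, within 35 degrees. 40 mm long, 10 to 13 wide, 12 high, its lid tab up to 19 high; 8 to 17 g; slides easily. Origin: under its middle, on the worktop; y axis along it towards the lid.
- tube_mid_tip (a point): The pointed end of that microtube, on its axis, 17 mm from its origin, 6 mm above the worktop.
- tube_mid_lid (a point): The lid end of that microtube, on its axis, 19 mm from its origin, 6 mm above the worktop.
- tube_far: Loose blue plastic microtube lying on its side before the bay's mouth (outer one on the bay's +y side, 165 to 200 mm before the bay's centre), at the start across the way in, within 35 degrees. 40 mm long, 10 to 13 wide, 12 high, its lid tab up to 19 high; 8 to 17 g; slides easily. Origin: under its middle, on the worktop; y axis along it towards the lid.
- tube_far_tip (a point): The pointed end of that microtube, on its axis, 17 mm from its origin, 6 mm above the worktop.
- tube_far_lid (a point): The lid end of that microtube, on its axis, 19 mm from its origin, 6 mm above the worktop.
- vial: Bystander: small loose white vial with a green cap, standing upright outside the bay's +y side wall, 26 mm across, 54 mm high. Origin: centre of its underside.
- dust_cap: Bystander: loose round black dust cap lying outside the bay's -y side wall, 42 mm across, 13 mm high. Origin: centre of its underside.
- marker: Bystander: loose white marker pen with a black cap, 136 mm long, 12 mm thick, lying behind the tubes about 310 mm before the bay's centre, across the way into the bay. Origin: under its middle; y axis along it.

How it is judged:
By the outcome, as a careful person would: the job done as asked, in the order asked, and still so for the second after the job is handed in, with the robot touching nothing.
It also fails if it takes over 72 s, if anything falls off the work surface, if the arm or the gripper's body presses on something with over 40 N, if the wrist force passes 120 N, or if a joint passes its speed limit or range.

ROBOT

A 6-joint arm with a two-finger parallel gripper is mounted at the origin on the work surface; the furniture and walls round the work are solid. World frame = base frame: x ahead of the robot, y to its left, z up, the work surface at z = 0. Lengths are in m, angles in rad, forces in N, time in s.
With the tool pointing down it reaches from about 0.375 to 0.975 m from the base axis. Payload 3.8 kg.
Tool frame: the origin (TCP) lies at the very end of the fingers, on their centre line; the grasp point (between the pads) lies 19 mm behind it; z points along the fingers, y is the line along which they close (so a half turn about z gives the same grasp; the last joint's range is limited). The gripper opens to 85 mm and grips with 20 to 120 N. Pads are 22 mm wide; open, the fingers measure 114 mm over their backs; the gripper's body (76 mm by 85 mm) begins 54 mm behind the grasp point. The pads swing forward as they close: fully open they stand 13 mm farther back than shut.
Start: joints at [-1.148, 0.264, 1.604, -0, 1.274, -0.037], TCP at [0.3, -0.605, 0.231] pointing down, gripper open.
Joint ranges: [-2.63, 2.63], [-0.94, 2.18], [0.31, 2.57], [-1.31, 4.45], [0, 2.66], [-2.55, 2.55]. Speed limits (rad/s): [2.57, 2.57, 3.14, 3.14, 3.14, 3.14].

INTERFACE

Orientations are given as a rotation vector (axis times angle).
In Python, from workcell import read_state, read_camera, calibration, finish_job gives the robot as it stands.
- The arm moves only by the tool step_arm, never from a script. Its argument "commands" is a list of rows, each an object of numbers: "fingers": the gripper's target within -1 to 1 (shut at 1, half-way at 0, fully open at -1); "dx", "dy", "dz": the shift along the tool's x, y, z in m; "roll": the turn about the tool's z in degrees. In form: [{"fingers": .., "dx": .., "dy": .., "dz": .., "roll": ..}, ...]. A call has 1 to 8 rows; each row is the pose to reach, as a shift and turn from the pose commanded when the call began, along the tool's axes at that moment; what a row does not reach only later rows make up. A row lasts 1/8 s, in which the tool goes at most 62.5 mm and 10.7 degrees, less where a joint would pass 70% of its speed; a pose out of reach is approached as far as the arm can. A call with a gripper value outside its range is refused whole. The fingers move at their own pace and stop on an object; "squeeze" is the grip in N (left out, the last holds). Time passes only in rows, so rows that repeat a pose let the fingers close. It gives the time, the measured TCP pose, the force, the opening and the grip force at its end, in the units of the state.
- read_state(): the state, without advancing time (a new reading comes with each control period).
- read_camera(name): name is "side" or "top"; returns (picture, depth): 400x640x3 uint8, blue, green, red; 400x640 float32, m along the optical axis (not along the pixel's ray), 0 where there is no reading.
- calibration(name): a dict with "intrinsics" (3x3 intrinsics, pixels), "world_to_cam" (4x4, takes a point from world to camera coordinates). Camera axes: x right, y up, looking along -z (the intrinsics and any distortion apply to the point x, -y, -z); pixel columns grow to the right and rows downward; lengths in m; the calibration is good to about 2 mm. A picture is of the moment at which its call begins. calibration takes no time and is no camera call.
- finish_job(): hands the job in; it is judged then, once.
The state is a dict: "time": time; "q": joint angles; "joint_vel": joint speeds; "joint_torque": joint torques, N m; "tool_pos": TCP position; "tcp_rot": TCP orientation; "wrist_force": force on the tool from outside, world axes, zero at the start; "torque": the same for the moment, N m; "width": opening from 0.0 (shut) to 1.0 (fully open); "grip_force": force on a finger pad.
Only numpy, scipy, OpenCV 4.12 (cv2) and the standard library are available. Lean on these libraries where they do the work, as an engineer would, in place of code of your own. Each camera call takes 0.05 s, during which the arm holds its last target. There are 200 camera calls.

## Working session

There is one attempt and no reset: what is moved stays moved. The work goes in short steps, Python scripts to look and compute and a tool call to move; the robot and the scene stay as the last step left them, time stands still between calls to the robot, and variables do not carry over. Pictures are saved under pics/ and viewed, at most 10 in all, crops included, and the job is handed in when it is done.

Besides the shell and the picture viewer there is one more tool, called after "Request:" as a command line: name --argument value ..., lists and objects as JSON in quotes. step_arm: Moves the arm, as the interface text tells. Its arguments: {"type":"object","properties":{"commands":{"type":"array","items":{"type":"object","properties":{"fingers":{"type":"number"},"dx":{"type":"number"},"dy":{"type":"number"},"dz":{"type":"number"},"roll":{"type":"number"}}}},"squeeze":{"type":"number"}},"required":["commands"]}

```bash
mkdir -p pics
cat > h.py <<'E'
import numpy as np, cv2
from workcell import *
def pts(d,name):
    c=calibration(name);K=np.array(c["intrinsics"]);T=np.linalg.inv(np.array(c["world_to_cam"]))
    v,u=np.mgrid[0:400,0:640]
    x=(u-K[0,2])/K[0,0]*d;y=(v-K[1,2])/K[1,1]*d
    P=np.stack([x,-y,-d,np.ones_like(d)],-1)
    return (P@T.T)[...,:3]
E
python3 - <<'E'
from h import *
c=calibration("top");print({k:np.round(v,3) if not isinstance(v,str) else v for k,v in c.items()})
s=read_state();print(s["tool_pos"],s["tcp_rot"],s["time"])
for n in("top","side"):
    p,d=read_camera(n);cv2.imwrite(f"pics/{n}0.png",p);np.savez(f"{n}0.npz",p=p,d=d)
    W=pts(d,n)
    hsv=cv2.cvtColor(p,cv2.COLOR_BGR2HSV)
    m=cv2.inRange(hsv,(95,90,40),(130,255,255))
    k,l,st,ce=cv2.connectedComponentsWithStats(m)
    for i in range(1,k):
        if st[i,4]>40:
            q=W[(l==i)&(d>0)];print(n,st[i],ce[i].round(),np.median(q,0).round(4),q.min(0).round(3),q.max(0).round(3))
E
```

```text
{'intrinsics': array([[472.664,   0.   , 318.094],
       [  0.   , 472.664, 199.005],
       [  0.   ,   0.   ,   1.   ]]), 'world_to_cam': array([[-2.000e-03, -1.000e+00,  2.000e-03, -1.800e-02],
       [ 9.890e-01, -1.000e-03,  1.510e-01, -5.660e-01],
       [-1.510e-01,  2.000e-03,  9.890e-01, -1.044e+00],
       [ 0.000e+00,  0.000e+00,  0.000e+00,  1.000e+00]])}
[ 0.2992336  -0.60425395  0.22995176] [-3.05683189e+00 -7.15341521e-01  6.55838457e-04] 0.0
top [182 196  27  17 208] [194. 204.] [0.5574 0.275  0.0074] [0.54  0.242 0.002] [0.578 0.303 0.014]
top [ 183  271   49   66 2719] [207. 305.] [0.3206 0.2376 0.01  ] [0.256 0.182 0.003] [0.402 0.289 0.019]
side [562   0  27   3  56] [578.   1.] [-0.3127 -1.5252  0.0024] [-0.349 -1.551 -0.004] [-0.247 -1.512  0.011]
side [371  20  15   6  45] [377.  23.] [ 0.5315 -0.8453  0.1002] [ 0.5   -0.857  0.093] [ 0.548 -0.836  0.106]
side [ 377  289  100   74 4977] [429. 326.] [0.3204 0.2477 0.0113] [ 0.252  0.177 -0.002] [0.404 0.295 0.016]
side [276 302  17  36 429] [284. 320.] [0.5582 0.2816 0.0092] [0.538 0.244 0.006] [0.58  0.31  0.012]
```

View pics/top0.png

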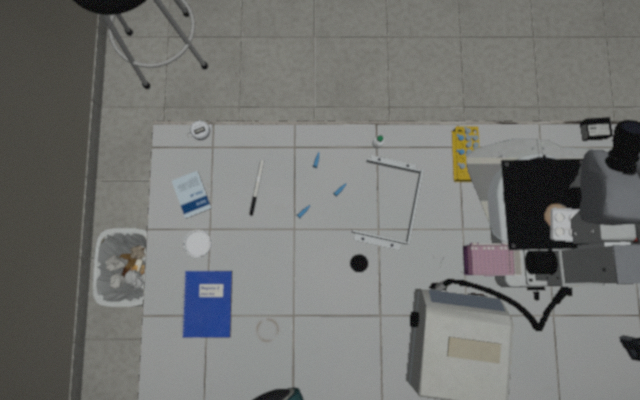

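View pics/side0.png

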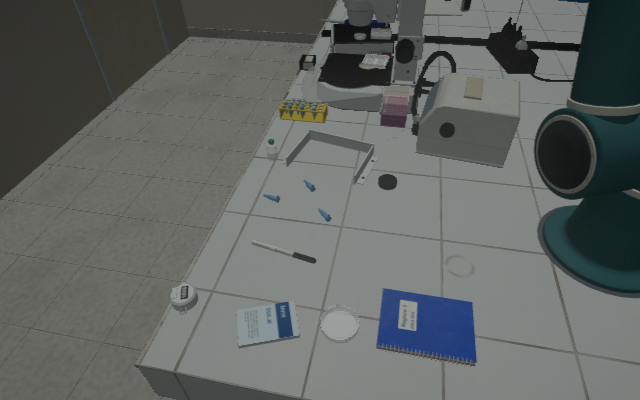

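The top view shows the bay with its mouth to the left, corners near (367,160), (420,171), (407,243) and (352,232). The tubes are near (316,160), (340,189) and (304,211), the marker near (256,187), the vial at (379,140) and the cap at (359,263).

```bash
cat >> h.py <<'E'
def ray(uv,z,name="top"):
    c=calibration(name);K=np.array(c["intrinsics"]);T=np.linalg.inv(np.array(c["world_to_cam"]))
    u,v=uv;d=T[:3,:3]@np.array([(u-K[0,2])/K[0,0],-(v-K[1,2])/K[1,1],-1]);o=T[:3,3]
    return o+d*(z-o[2])/d[2]
def tubes(p,roi=(270,120,160,140),n=3):
    x,y,w,h=roi;hsv=cv2.cvtColor(p,cv2.COLOR_BGR2HSV)
    m=np.zeros(p.shape[:2],np.uint8);m[y:y+h,x:x+w]=cv2.inRange(hsv,(90,70,40),(130,255,255))[y:y+h,x:x+w]
    cs=[c for c in cv2.findContours(m,cv2.RETR_EXTERNAL,cv2.CHAIN_APPROX_NONE)[0] if cv2.contourArea(c)>8]
    out=[]
    for c in cs:
        q=np.array([ray(a,.007)[:2] for a in c[:,0]+0.0])
        r=cv2.minAreaRect((q*1000).astype(np.float32));b=cv2.boxPoints(r)
        e=sorted([((b[i]+b[(i+1)%4])/2) for i in range(4)],key=lambda t:-np.linalg.norm(t-r[0]))[:2]
        out.append((np.array(r[0]).round(),np.array(r[1]).round(),np.array(e).round().tolist()))
    return out
E
python3 - <<'E'
from h import *
z=np.load("top0.npz");p=z["p"];d=z["d"]
for t in tubes(p):print(t)
for n,uv,h in [("m+x",(367,160),.028),("b+x",(420,171),.03),("b-x",(407,243),.03),("m-x",(352,232),.028),("cap",(359,263),.013),("vial",(379,140),.05),("mk1",(262,160),.01),("mk2",(252,214),.01)]:print(n,ray(uv,h).round(3))
W=pts(d,"top");m=((W[...,2]>.02)&(W[...,2]<.035)&(d>0))
m[:, :340]=0;m[:,440:]=0;m[:145]=0;m[255:]=0
print(m.sum());q=W[m]
r=cv2.minAreaRect((q[:,:2]*1000).astype(np.float32));print(r,cv2.boxPoints(r).round())
cv2.imwrite("pics/crop0.png",cv2.resize(p[120:280,240:440],None,fx=4,fy=3.7,interpolation=cv2.INTER_CUBIC))
E
```

```text
(array([543.,  16.]), array([ 7., 35.]), [[555.0, 4.0], [530.0, 28.0]])
(array([595., -71.]), array([ 7., 34.]), [[607.0, -84.0], [583.0, -59.0]])
(array([667., -15.]), array([ 8., 33.]), [[651.0, -11.0], [683.0, -19.0]])
m+x [ 0.661 -0.135  0.028]
b+x [ 0.634 -0.259  0.03 ]
b-x [ 0.465 -0.223  0.03 ]
m-x [ 0.491 -0.097  0.028]
cap [ 0.42  -0.114  0.013]
vial [ 0.703 -0.161  0.05 ]
mk1 [0.665 0.115 0.01 ]
mk2 [0.535 0.137 0.01 ]
436
((581.7551879882812, -186.56591796875), (134.8509979248047, 215.17079162597656), 77.34427642822266) [[ 462. -229.]
 [ 672. -276.]
 [ 701. -144.]
 [ 492.  -97.]]
```

View pics/crop0.png

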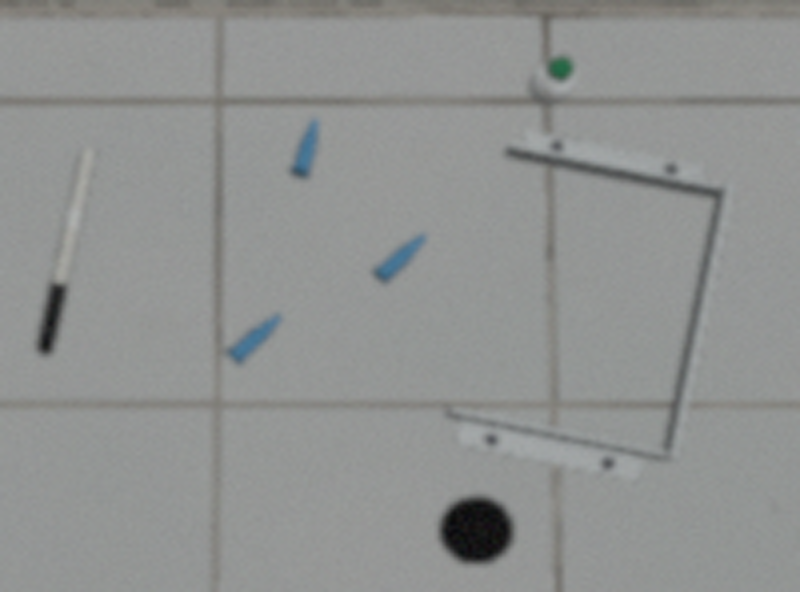

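The crop confirms the tubes' tips point to bay +y and that the mouth is clear. Next I check obstacle heights for the transfer and work out the moves.

```bash
cat >> h.py <<'E'
C=np.array([.5625,-.1796]);EX=np.array([-.208,-.978]);EY=np.array([.978,-.208])
def bay(w):w=np.array(w)[:2]-C;return np.array([w@EX,w@EY])
def world(b):return C+b[0]*EX+b[1]*EY
def plan(w,z=None,push=None):
    "shift in tool axes to world point w; push = push heading as bay angle deg"
    from scipy.spatial.transform import Rotation as R
    s=read_state();M=R.from_rotvec(s["tcp_rot"]).as_matrix();p=np.array(s["tool_pos"])
    w=np.array([*w[:2],p[2] if z is None else z]);out=(M.T@(w-p)).round(4)
    phi=np.degrees(np.arctan2(M[1,0],M[0,0]));roll=None
    if push is not None:
        h=78+push;roll=-((h-phi+180)%360-180)
    return "dxyz",out,"roll",roll,"bay now",(bay(p)*1000).round(1),"z",p[2].round(4),"t",s["time"]
E
python3 - <<'E'
from h import *
d=np.load("top0.npz")["d"];W=pts(d,"top");v=(d>0)
for x in np.arange(.1,.75,.1):
  print(x.round(1),[(float(y.round(1)),float(W[...,2][v&(abs(W[...,0]-x)<.05)&(abs(W[...,1]-y)<.05)].max(initial=0).round(2))) for y in np.arange(-.7,.11,.1)])
for b in [(-.145,.009)]:print(world(b),plan(world(b),.1,0))
E
```

```text
0.1 [(-0.7, 0.01), (-0.6, 0.01), (-0.5, 0.01), (-0.4, 0.0), (-0.3, 0.0), (-0.2, 0.0), (-0.1, 0.0), (-0.0, 0.01), (0.1, 0.0)]
0.2 [(-0.7, 0.01), (-0.6, 0.01), (-0.5, 0.01), (-0.4, 0.15), (-0.3, 0.15), (-0.2, 0.15), (-0.1, 0.01), (-0.0, 0.29), (0.1, 0.28)]
0.3 [(-0.7, 0.01), (-0.6, 0.3), (-0.5, 0.32), (-0.4, 0.2), (-0.3, 0.15), (-0.2, 0.15), (-0.1, 0.01), (-0.0, 0.01), (0.1, 0.01)]
0.4 [(-0.7, 0.0), (-0.6, 0.2), (-0.5, 0.36), (-0.4, 0.2), (-0.3, 0.19), (-0.2, 0.1), (-0.1, 0.02), (-0.0, 0.01), (0.1, 0.01)]
0.5 [(-0.7, 0.06), (-0.6, 0.32), (-0.5, 0.41), (-0.4, 0.34), (-0.3, 0.01), (-0.2, 0.03), (-0.1, 0.03), (-0.0, 0.02), (0.1, 0.01)]
0.6 [(-0.7, 0.0), (-0.6, 0.09), (-0.5, 0.44), (-0.4, 0.09), (-0.3, 0.04), (-0.2, 0.04), (-0.1, 0.01), (-0.0, 0.02), (0.1, 0.01)]
0.7 [(-0.7, 0.05), (-0.6, 0.07), (-0.5, 0.08), (-0.4, 0.07), (-0.3, 0.05), (-0.2, 0.06), (-0.1, 0.03), (-0.0, 0.01), (0.1, 0.01)]
[ 0.601462 -0.039662] ('dxyz', array([ 0.5214, -0.3716,  0.1309]), 'roll', np.float64(-51.65501953911843), 'bay now', array([ 470.1, -169.1]), 'z', np.float64(0.2301), 't', 0.1)
```

Request:
step_arm --commands '[{"dz": -0.06, "fingers": 0.75}, {"dz": -0.12, "fingers": 0.75}, {"dz": -0.14, "dx": 0.04, "dy": -0.05, "fingers": 0.75}, {"dz": -0.14, "dx": 0.08, "dy": -0.1, "fingers": 0.75}, {"dz": -0.14, "dx": 0.11, "dy": -0.15, "roll": -10, "fingers": 0.75}, {"dz": -0.14, "dx": 0.14, "dy": -0.2, "roll": -15, "fingers": 0.75}, {"dz": -0.14, "dx": 0.18, "dy": -0.25, "roll": -20, "fingers": 0.75}, {"dz": -0.14, "dx": 0.23, "dy": -0.28, "roll": -30, "fingers": 0.75}]'

```text
invalid input
```

```bash
python3 -c "
from h import *
print(plan(world((-.15,.009)),.1,0),read_state()['width'])"
```

```text
('dxyz', array([ 0.5245, -0.3755,  0.1309]), 'roll', np.float64(-51.65501953911843), 'bay now', array([ 470.1, -169.1]), 'z', np.float64(0.2301), 't', 0.1) 0.9998242136956345
```

Request:
step_arm --commands '[{"fingers": 0.75, "dx": 0, "dy": 0, "dz": -0.06, "roll": 0}, {"fingers": 0.75, "dx": 0, "dy": 0, "dz": -0.12, "roll": 0}, {"fingers": 0.75, "dx": 0.04, "dy": -0.05, "dz": -0.14, "roll": 0}, {"fingers": 0.75, "dx": 0.08, "dy": -0.1, "dz": -0.14, "roll": 0}, {"fingers": 0.75, "dx": 0.11, "dy": -0.15, "dz": -0.14, "roll": -8}, {"fingers": 0.75, "dx": 0.14, "dy": -0.2, "dz": -0.14, "roll": -16}, {"fingers": 0.75, "dx": 0.18, "dy": -0.25, "dz": -0.14, "roll": -24}, {"fingers": 0.75, "dx": 0.23, "dy": -0.28, "dz": -0.14, "roll": -32}]' --squeeze 20

```text
time: 1.1
tool_pos: [0.3807, -0.2498, 0.3713]
tcp_rot: [2.74, 1.536, 0.0]
wrist_force: [0.7, -0.9, 0.7]
width: 0.127
grip_force: 0.0
```

```bash
python3 -c "
from h import *
print(plan(world((-.15,.009)),.1,0),read_state()['width'])"
```

```text
('dxyz', array([0.2993, 0.0768, 0.2713]), 'roll', np.float64(-19.463364756495338), 'bay now', array([ 106.5, -163.2]), 'z', np.float64(0.3713), 't', 1.1) 0.12653835658928825
```

Request:
step_arm --commands '[{"fingers": 0.75, "dx": 0.06, "dy": 0.015, "dz": 0, "roll": -5}, {"fingers": 0.75, "dx": 0.115, "dy": 0.03, "dz": 0.0, "roll": -10}, {"fingers": 0.75, "dx": 0.17, "dy": 0.045, "dz": 0.02, "roll": -15}, {"fingers": 0.75, "dx": 0.22, "dy": 0.06, "dz": 0.04, "roll": -19}, {"fingers": 0.75, "dx": 0.26, "dy": 0.07, "dz": 0.08, "roll": -19}, {"fingers": 0.75, "dx": 0.299, "dy": 0.077, "dz": 0.12, "roll": -19}, {"fingers": 0.75, "dx": 0.299, "dy": 0.077, "dz": 0.18, "roll": -19}, {"fingers": 0.75, "dx": 0.299, "dy": 0.077, "dz": 0.24, "roll": -19}]'

```text
time: 2.1
tool_pos: [0.604, -0.037, 0.1293]
tcp_rot: [2.451, 1.965, 0.0]
wrist_force: [0.0, 0.1, 0.1]
width: 0.124
grip_force: 0.0
```

```bash
python3 -c "
from h import *
print(plan(world((-.15,.009)),.005,0))
p,d=read_camera('side');cv2.imwrite('pics/s1.png',cv2.resize(p[130:280,220:420],None,fx=4,fy=4))"
```

```text
('dxyz', array([ 0.0019, -0.002 ,  0.1243]), 'roll', np.float64(-0.5790666808422316), 'bay now', array([-148.1,   10.9]), 'z', np.float64(0.1293), 't', 2.1)
```

View pics/s1.png

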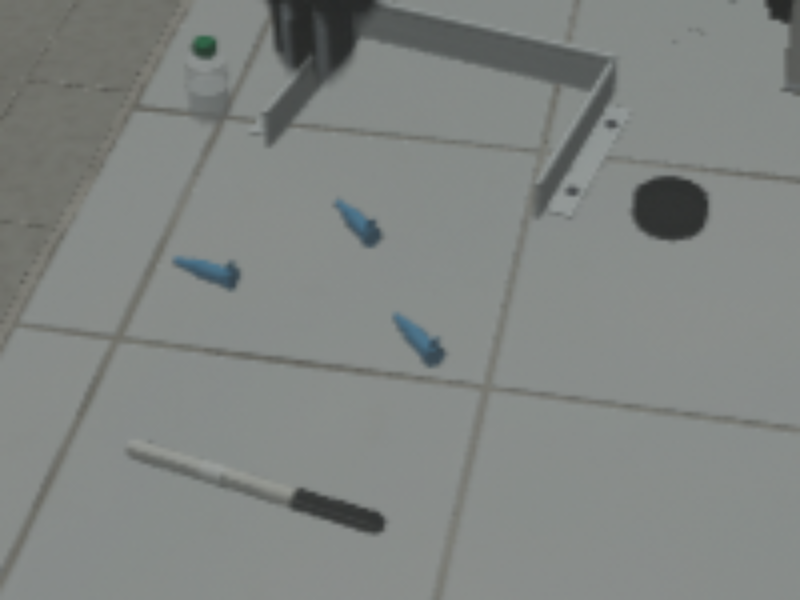

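The tubes are still in place, and the fingers are above the open area behind the middle tube. Descending behind it.

Request:
step_arm --commands '[{"fingers": 0.75, "dx": 0.012, "dy": -0.002, "dz": 0.04, "roll": 0}, {"fingers": 0.75, "dx": 0.012, "dy": -0.002, "dz": 0.08, "roll": 0}, {"fingers": 0.75, "dx": 0.012, "dy": -0.002, "dz": 0.11, "roll": 0}, {"fingers": 0.75, "dx": 0.012, "dy": -0.002, "dz": 0.123, "roll": 0}, {"fingers": 0.75, "dx": 0.012, "dy": -0.002, "dz": 0.123, "roll": 0}, {"fingers": 0.75, "dx": 0.005, "dy": -0.002, "dz": 0.123, "roll": 0}, {"fingers": 0.75, "dx": -0.003, "dy": -0.002, "dz": 0.123, "roll": 0}, {"fingers": 0.75, "dx": -0.01, "dy": -0.002, "dz": 0.123, "roll": 0}]'

```text
time: 3.15
tool_pos: [0.6003, -0.048, 0.0094]
tcp_rot: [2.452, 1.962, 0.002]
wrist_force: [0.3, 0.2, -0.1]
width: 0.124
grip_force: 0.0
```

```bash
cat >> h.py <<'E'
def look(name=None):
    p,d=read_camera("top")
    for t in tubes(p):print("c",(bay(t[0]/1000)*1000).round(),t[1],[(bay(np.array(e)/1000)*1000).round().tolist() for e in t[2]])
    if name:cv2.imwrite(f"pics/{name}.png",cv2.resize(p[110:270,260:440],None,fx=4,fy=3.7,interpolation=cv2.INTER_CUBIC))
E
python3 -c "
from h import *
print(plan(world((.01,.0)),.005,0));look()"
```

```text
('dxyz', array([-0.1467, -0.0079,  0.0044]), 'roll', np.float64(-0.6769565259381807), 'bay now', array([-136.6,    9.6]), 'z', np.float64(0.0094), 't', 3.15)
c [-124.  -55.] [202. 232.] [[-134.0, 61.0], [-113.0, -171.0]]
c [-139.   88.] [169. 152.] [[-55.0, 95.0], [-223.0, 80.0]]
```

Request:
step_arm --commands '[{"fingers": 0.75, "dx": -0.008, "dy": 0, "dz": 0.003, "roll": 0}, {"fingers": 0.75, "dx": -0.017, "dy": 0, "dz": 0.003, "roll": 0}, {"fingers": 0.75, "dx": -0.026, "dy": 0, "dz": 0.003, "roll": 0}, {"fingers": 0.75, "dx": -0.035, "dy": 0, "dz": 0.003, "roll": 0}, {"fingers": 0.75, "dx": -0.044, "dy": 0, "dz": 0.003, "roll": 0}, {"fingers": 0.75, "dx": -0.053, "dy": 0, "dz": 0.003, "roll": 0}, {"fingers": 0.75, "dx": -0.062, "dy": 0, "dz": 0.003, "roll": 0}, {"fingers": 0.75, "dx": -0.07, "dy": 0, "dz": 0.003, "roll": 0}]'

```text
time: 4.2
tool_pos: [0.5842, -0.116, 0.0053]
tcp_rot: [-2.453, -1.963, 0.0]
wrist_force: [0.3, -0.1, -0.0]
width: 0.122
grip_force: 0.0
```

```bash
python3 -c "
from h import *
print(plan(world((.01,.0)),.005,0))
p,d=read_camera('side');cv2.imwrite('pics/s2.png',cv2.resize(p[110:260,220:420],None,fx=4,fy=4))"
```

```text
('dxyz', array([-0.0768, -0.0072,  0.0003]), 'roll', np.float64(-0.6631820652590932), 'bay now', array([-66.7,   8. ]), 'z', np.float64(0.0053), 't', 4.2)
```

View pics/s2.png

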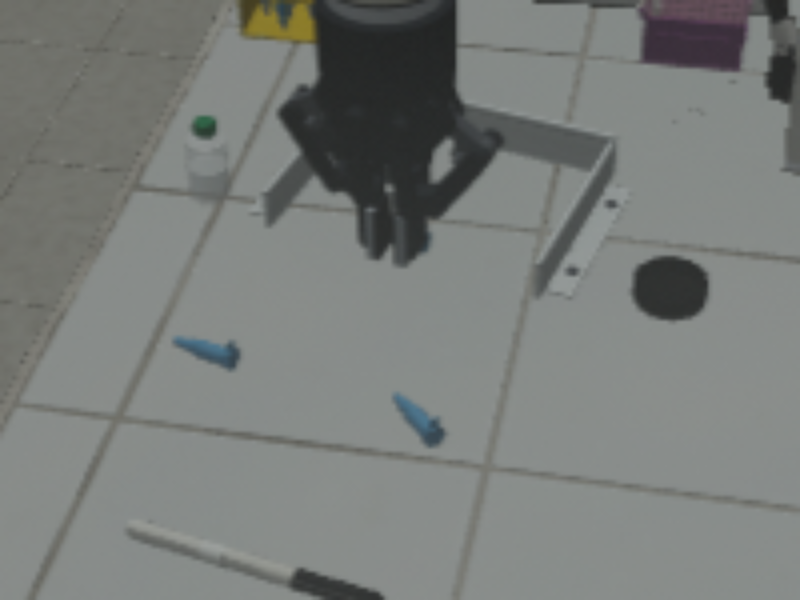

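The middle tube is being pushed square, with its lid just showing right of the fingers at (427,240). The others are untouched. Continuing.

Request:
step_arm --commands '[{"fingers": 0.75, "dx": -0.009, "dy": -0.001, "dz": 0, "roll": 0}, {"fingers": 0.75, "dx": -0.019, "dy": -0.002, "dz": 0, "roll": 0}, {"fingers": 0.75, "dx": -0.029, "dy": -0.003, "dz": 0, "roll": 0}, {"fingers": 0.75, "dx": -0.039, "dy": -0.004, "dz": 0, "roll": 0}, {"fingers": 0.75, "dx": -0.049, "dy": -0.004, "dz": 0, "roll": 0}, {"fingers": 0.75, "dx": -0.059, "dy": -0.004, "dz": 0, "roll": 0}, {"fingers": 0.75, "dx": -0.068, "dy": -0.004, "dz": 0, "roll": 0}, {"fingers": 0.75, "dx": -0.074, "dy": -0.004, "dz": 0, "roll": 0}]'

```text
time: 5.25
tool_pos: [0.5641, -0.1874, 0.0053]
tcp_rot: [2.453, 1.963, 0.0]
wrist_force: [-0.1, -0.0, -0.2]
width: 0.125
grip_force: 0.0
```

Request:
step_arm --commands '[{"fingers": 0.75, "dx": 0.005, "dy": 0, "dz": 0, "roll": 0}, {"fingers": 0.75, "dx": 0.02, "dy": 0, "dz": 0, "roll": 0}, {"fingers": 0.75, "dx": 0.03, "dy": 0, "dz": -0.03, "roll": 0}, {"fingers": 0.75, "dx": 0.07, "dy": 0, "dz": -0.08, "roll": 0}, {"fingers": 0.75, "dx": 0.12, "dy": 0, "dz": -0.1, "roll": 0}, {"fingers": 0.75, "dx": 0.17, "dy": -0.02, "dz": -0.1, "roll": 0}, {"fingers": 0.75, "dx": 0.21, "dy": -0.05, "dz": -0.1, "roll": 0}, {"fingers": 0.75, "dx": 0.23, "dy": -0.063, "dz": -0.08, "roll": 0}]'

```text
time: 6.25
tool_pos: [0.5534, 0.0553, 0.0869]
tcp_rot: [2.448, 1.966, 0.005]
wrist_force: [0.2, -0.1, 0.2]
width: 0.124
grip_force: 0.0
```

```bash
python3 -c "
from h import *
print(plan(world((-.225,-.063)),.006,4));look('t3')"
```

```text
('dxyz', array([-0.0031, -0.0055,  0.0808]), 'roll', np.float64(-4.470087727470457), 'bay now', array([-227.8,  -57.7]), 'z', np.float64(0.0869), 't', 6.25)
c [-200. -146.] [63. 96.] [[-153.0, -136.0], [-246.0, -156.0]]
c [26.  6.] [ 8. 35.] [[26.0, 23.0], [26.0, -10.0]]
c [-187.  -51.] [81. 28.] [[-196.0, -10.0], [-179.0, -91.0]]
c [-184.   68.] [10. 32.] [[-187.0, 83.0], [-180.0, 52.0]]
c [-242.   27.] [163.  89.] [[-223.0, -53.0], [-260.0, 106.0]]
```

View pics/t3.png

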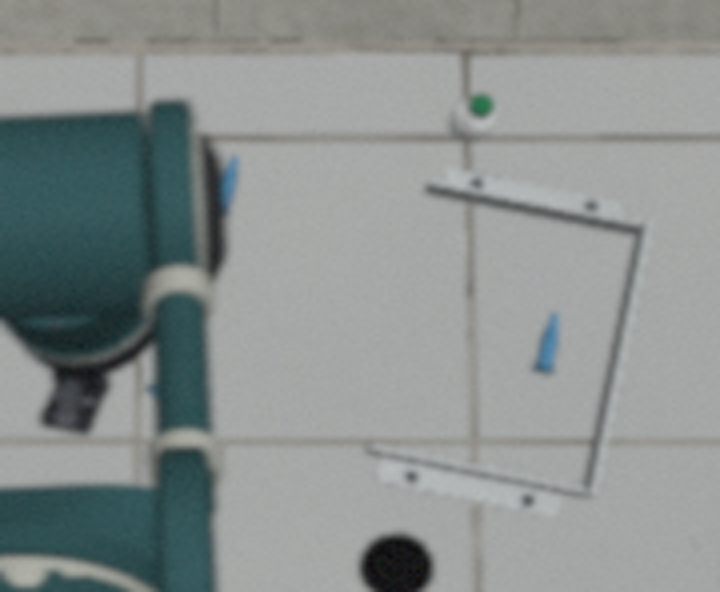

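The middle tube lies well inside the bay near (547,345), and the far tube is undisturbed. Now the near tube.

Request:
step_arm --commands '[{"fingers": 0.75, "dx": -0.003, "dy": -0.005, "dz": 0.03, "roll": -4.5}, {"fingers": 0.75, "dx": -0.003, "dy": -0.005, "dz": 0.06, "roll": -4.5}, {"fingers": 0.75, "dx": -0.003, "dy": -0.005, "dz": 0.08, "roll": -4.5}, {"fingers": 0.75, "dx": -0.003, "dy": -0.005, "dz": 0.082, "roll": -4.5}, {"fingers": 0.75, "dx": -0.003, "dy": -0.005, "dz": 0.082, "roll": -4.5}]'

```text
time: 6.92
tool_pos: [0.5481, 0.05, 0.0038]
tcp_rot: [2.373, 2.058, 0.001]
wrist_force: [0.2, -0.0, -0.0]
width: 0.125
grip_force: 0.0
```

```bash
python3 -c "
from h import *
print(plan(world((.005,-.047)),.006,4))"
```

```text
('dxyz', array([-0.2271, -0.0005, -0.0023]), 'roll', np.float64(-0.1298514528193664), 'bay now', array([-221.6,  -61.9]), 'z', np.float64(0.0038), 't', 6.925)
```

Request:
step_arm --commands '[{"fingers": 0.75, "dx": -0.007, "dy": 0, "dz": -0.002, "roll": 0}, {"fingers": 0.75, "dx": -0.015, "dy": 0, "dz": -0.002, "roll": 0}, {"fingers": 0.75, "dx": -0.024, "dy": 0, "dz": -0.002, "roll": 0}, {"fingers": 0.75, "dx": -0.033, "dy": 0, "dz": -0.002, "roll": 0}, {"fingers": 0.75, "dx": -0.042, "dy": 0, "dz": -0.002, "roll": 0}, {"fingers": 0.75, "dx": -0.051, "dy": 0, "dz": -0.002, "roll": 0}, {"fingers": 0.75, "dx": -0.06, "dy": 0, "dz": -0.002, "roll": 0}, {"fingers": 0.75, "dx": -0.07, "dy": 0, "dz": -0.002, "roll": 0}]'

```text
time: 7.92
tool_pos: [0.5376, -0.0203, 0.0052]
tcp_rot: [-2.374, -2.058, 0.0]
wrist_force: [-0.4, 0.2, -0.0]
width: 0.129
grip_force: 0.0
```

Request:
step_arm --commands '[{"fingers": 0.75, "dx": -0.01, "dy": 0, "dz": 0, "roll": 0}, {"fingers": 0.75, "dx": -0.02, "dy": 0, "dz": 0, "roll": 0}, {"fingers": 0.75, "dx": -0.03, "dy": 0, "dz": 0, "roll": 0}, {"fingers": 0.75, "dx": -0.04, "dy": 0, "dz": 0, "roll": 0}, {"fingers": 0.75, "dx": -0.05, "dy": 0, "dz": 0, "roll": 0}, {"fingers": 0.75, "dx": -0.06, "dy": 0, "dz": 0, "roll": 0}, {"fingers": 0.75, "dx": -0.068, "dy": 0, "dz": 0, "roll": 0}, {"fingers": 0.75, "dx": -0.075, "dy": 0, "dz": 0, "roll": 0}]'

```text
time: 8.93
tool_pos: [0.527, -0.0944, 0.0053]
tcp_rot: [-2.374, -2.058, -0.0]
wrist_force: [-0.4, -0.8, 0.3]
width: 0.126
grip_force: 0.0
```

```bash
python3 -c "
from h import *
print(plan(world((.005,-.047)),.006,4))
p,d=read_camera('side');cv2.imwrite('pics/s4.png',cv2.resize(p[110:260,220:420],None,fx=4,fy=4))"
```

```text
('dxyz', array([-0.0811, -0.    , -0.0007]), 'roll', np.float64(-0.16556613619252403), 'bay now', array([-75.9, -52.4]), 'z', np.float64(0.0053), 't', 8.925)
```

View pics/s4.png

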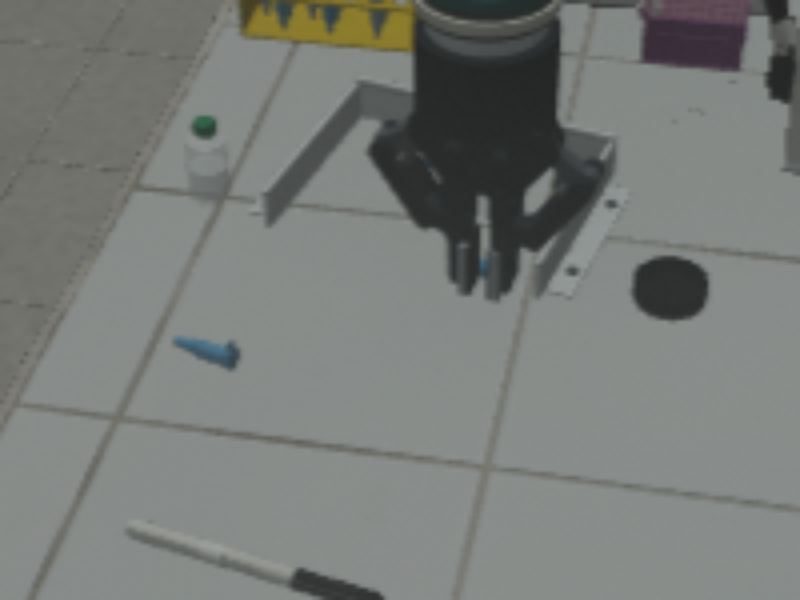

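The tube is visible between the fingers at (484,268), being pushed square. The gripper linkage is close above the right wall, so I check its height.

```bash
python3 -c "
from h import *
p,d=read_camera('side');W=pts(d,'side');m=(d>0)&(p.max(2)<75)
q=W[m];b=(q[:,:2]-C);bx=b@EX;by=b@EY;z=q[:,2]
for lo in range(-80,70,5):
  s=(abs(bx+.076)<.035)&(by>=lo/1000-.052)&(by<lo/1000+.005-.052)&(z>.0)
  if s.any():print(lo,s.sum(),z[s].min().round(3),z[s].max().round(3),end=' | ')
"
```

```text
-65 27 0.088 0.103 | -60 30 0.083 0.102 | -55 39 0.073 0.107 | -50 46 0.067 0.111 | -45 196 0.005 0.364 | -40 559 0.053 0.373 | -35 426 0.05 0.315 | -30 355 0.054 0.315 | -25 345 0.043 0.388 | -20 346 0.014 0.391 | -15 169 0.011 0.393 | -10 73 0.018 0.393 | -5 68 0.079 0.394 | 0 89 0.007 0.393 | 5 159 0.006 0.393 | 10 119 0.013 0.392 | 15 125 0.014 0.39 | 20 137 0.048 0.386 | 25 108 0.048 0.292 | 30 59 0.052 0.266 | 35 60 0.058 0.125 | 40 57 0.062 0.11 | 45 36 0.069 0.107 | 50 30 0.082 0.104 | 55 13 0.088 0.102 |
```

Linkage sits ≥45 mm up, clear of the walls. Finish this push and go behind the far tube.

Request:
step_arm --commands '[{"fingers": 0.75, "dx": -0.01, "dy": 0, "dz": 0, "roll": 0}, {"fingers": 0.75, "dx": -0.02, "dy": 0, "dz": 0, "roll": 0}, {"fingers": 0.75, "dx": -0.03, "dy": 0, "dz": 0, "roll": 0}, {"fingers": 0.75, "dx": -0.04, "dy": 0, "dz": 0, "roll": 0}, {"fingers": 0.75, "dx": -0.05, "dy": 0, "dz": 0, "roll": 0}, {"fingers": 0.75, "dx": -0.06, "dy": 0, "dz": 0, "roll": 0}, {"fingers": 0.75, "dx": -0.069, "dy": 0, "dz": 0, "roll": 0}, {"fingers": 0.75, "dx": -0.077, "dy": 0, "dz": 0, "roll": 0}]'

```text
time: 10.02
tool_pos: [0.5161, -0.1707, 0.0053]
tcp_rot: [-2.374, -2.058, 0.0]
wrist_force: [-0.9, 0.7, -0.1]
width: 0.128
grip_force: 0.0
```

Request:
step_arm --commands '[{"fingers": 0.75, "dx": 0.005, "dy": 0, "dz": 0, "roll": 0}, {"fingers": 0.75, "dx": 0.02, "dy": 0, "dz": 0, "roll": 0}, {"fingers": 0.75, "dx": 0.03, "dy": 0, "dz": -0.03, "roll": 0}, {"fingers": 0.75, "dx": 0.07, "dy": 0.01, "dz": -0.08, "roll": 2}, {"fingers": 0.75, "dx": 0.11, "dy": 0.04, "dz": -0.1, "roll": 4}, {"fingers": 0.75, "dx": 0.15, "dy": 0.07, "dz": -0.1, "roll": 6}, {"fingers": 0.75, "dx": 0.19, "dy": 0.1, "dz": -0.1, "roll": 8}, {"fingers": 0.75, "dx": 0.221, "dy": 0.133, "dz": -0.1, "roll": 10}]'

```text
time: 11.02
tool_pos: [0.6796, 0.0333, 0.1053]
tcp_rot: [-2.543, -1.844, -0.0]
wrist_force: [-0.2, -0.3, 0.5]
width: 0.13
grip_force: 0.0
```

```bash
python3 -c "
from h import *
print(plan(world((-.225,.071)),.006,-6));look()"
```

```text
('dxyz', array([-0.0076,  0.0016,  0.0993]), 'roll', np.float64(-0.09749741173396842), 'bay now', array([-232.6,   70.3]), 'z', np.float64(0.1053), 't', 11.025)
c [ 20. -42.] [ 8. 36.] [[19.0, -24.0], [20.0, -61.0]]
c [26.  6.] [ 8. 35.] [[26.0, 23.0], [26.0, -10.0]]
c [-208.  -36.] [133. 281.] [[-236.0, 102.0], [-178.0, -173.0]]
c [-195.  148.] [27. 35.] [[-197.0, 166.0], [-191.0, 132.0]]
c [-262.  136.] [90. 33.] [[-218.0, 145.0], [-306.0, 127.0]]
```

Request:
step_arm --commands '[{"fingers": 0.75, "dx": -0.006, "dy": 0, "dz": 0.05, "roll": 0}, {"fingers": 0.75, "dx": -0.006, "dy": 0, "dz": 0.08, "roll": 0}, {"fingers": 0.75, "dx": -0.006, "dy": 0, "dz": 0.097, "roll": 0}, {"fingers": 0.75, "dx": -0.006, "dy": 0, "dz": 0.1, "roll": 0}, {"fingers": 0.75, "dx": -0.006, "dy": 0, "dz": 0.1, "roll": 0}]'

```text
time: 11.7
tool_pos: [0.6782, 0.0244, 0.0064]
tcp_rot: [2.543, 1.843, 0.002]
wrist_force: [0.4, 0.1, 1.4]
width: 0.128
grip_force: 0.0
```

```bash
python3 -c "
from h import *
print(plan(world((.0,.047)),.006,-6))"
```

```text
('dxyz', array([-0.2248,  0.0003,  0.0003]), 'roll', np.float64(-0.14546494208693161), 'bay now', array([-223.5,   70.7]), 'z', np.float64(0.0064), 't', 11.7)
```

Request:
step_arm --commands '[{"fingers": 0.75, "dx": -0.007, "dy": 0, "dz": 0, "roll": 0}, {"fingers": 0.75, "dx": -0.015, "dy": 0, "dz": 0, "roll": 0}, {"fingers": 0.75, "dx": -0.024, "dy": 0, "dz": 0, "roll": 0}, {"fingers": 0.75, "dx": -0.033, "dy": 0, "dz": 0, "roll": 0}, {"fingers": 0.75, "dx": -0.042, "dy": 0, "dz": 0, "roll": 0}, {"fingers": 0.75, "dx": -0.051, "dy": 0, "dz": 0, "roll": 0}, {"fingers": 0.75, "dx": -0.06, "dy": 0, "dz": 0, "roll": 0}, {"fingers": 0.75, "dx": -0.07, "dy": 0, "dz": 0, "roll": 0}]'

```text
time: 12.7
tool_pos: [0.6553, -0.043, 0.0052]
tcp_rot: [-2.544, -1.843, 0.0]
wrist_force: [-0.0, 1.1, -0.1]
width: 0.127
grip_force: 0.0
```

Request:
step_arm --commands '[{"fingers": 0.75, "dx": -0.01, "dy": 0, "dz": 0, "roll": 0}, {"fingers": 0.75, "dx": -0.02, "dy": 0, "dz": 0, "roll": 0}, {"fingers": 0.75, "dx": -0.03, "dy": 0, "dz": 0, "roll": 0}, {"fingers": 0.75, "dx": -0.04, "dy": 0, "dz": 0, "roll": 0}, {"fingers": 0.75, "dx": -0.05, "dy": 0, "dz": 0, "roll": 0}, {"fingers": 0.75, "dx": -0.06, "dy": 0, "dz": 0, "roll": 0}, {"fingers": 0.75, "dx": -0.068, "dy": 0, "dz": 0, "roll": 0}, {"fingers": 0.75, "dx": -0.075, "dy": 0, "dz": 0, "roll": 0}]'

```text
time: 13.7
tool_pos: [0.632, -0.1142, 0.0053]
tcp_rot: [2.544, 1.843, 0.0]
wrist_force: [1.0, -0.3, 0.4]
width: 0.129
grip_force: 0.0
```

```bash
python3 -c "
from h import *
print(plan(world((.0,.047)),.006,-6))
p,d=read_camera('side');cv2.imwrite('pics/s5.png',cv2.resize(p[110:260,220:420],None,fx=4,fy=4))"
```

```text
('dxyz', array([-0.0787,  0.0011, -0.0007]), 'roll', np.float64(-0.16515477718218108), 'bay now', array([-78.4,  54.3]), 'z', np.float64(0.0053), 't', 13.7)
```

View pics/s5.png

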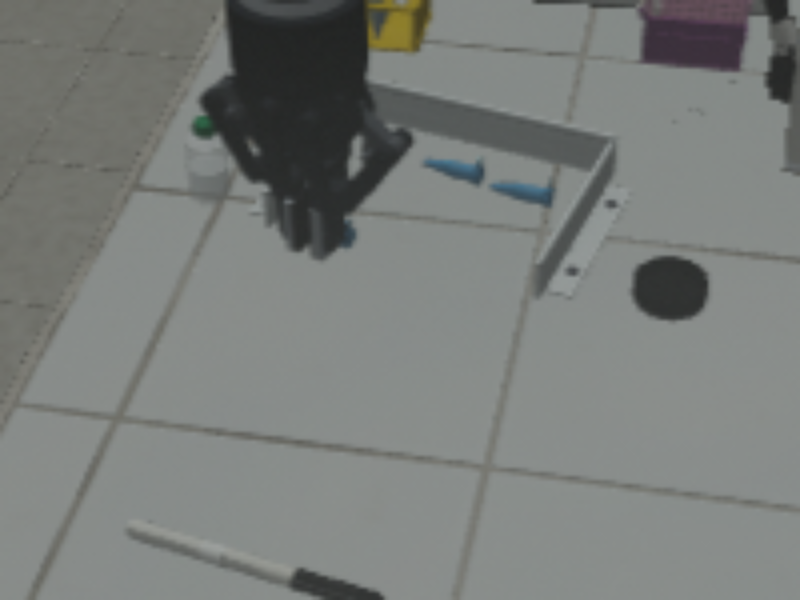

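The far tube is at the mouth with its lid at (347,235) just right of the fingers. The other two are inside, and the vial is clear below the linkage. Finishing slightly short of the middle tube.

Request:
step_arm --commands '[{"fingers": 0.75, "dx": -0.01, "dy": 0, "dz": 0, "roll": 0}, {"fingers": 0.75, "dx": -0.02, "dy": 0, "dz": 0, "roll": 0}, {"fingers": 0.75, "dx": -0.03, "dy": 0, "dz": 0, "roll": 0}, {"fingers": 0.75, "dx": -0.04, "dy": 0, "dz": 0, "roll": 0}, {"fingers": 0.75, "dx": -0.05, "dy": 0, "dz": 0, "roll": 0}, {"fingers": 0.75, "dx": -0.058, "dy": 0, "dz": 0, "roll": 0}, {"fingers": 0.75, "dx": -0.066, "dy": 0, "dz": 0, "roll": 0}]'

```text
time: 14.62
tool_pos: [0.6114, -0.177, 0.0053]
tcp_rot: [-2.544, -1.843, -0.0]
wrist_force: [-0.5, 0.4, -0.4]
width: 0.126
grip_force: 0.0
```

Request:
step_arm --commands '[{"fingers": 0.75, "dx": 0.005, "dy": 0, "dz": 0, "roll": 0}, {"fingers": 0.75, "dx": 0.02, "dy": 0, "dz": 0, "roll": 0}, {"fingers": 0.75, "dx": 0.03, "dy": 0, "dz": -0.03, "roll": 0}, {"fingers": 0.75, "dx": 0.07, "dy": 0, "dz": -0.08, "roll": 0}, {"fingers": 0.75, "dx": 0.11, "dy": 0, "dz": -0.12, "roll": 0}, {"fingers": 0.75, "dx": 0.15, "dy": 0, "dz": -0.15, "roll": 0}, {"fingers": 0.75, "dx": 0.19, "dy": 0, "dz": -0.15, "roll": 0}, {"fingers": 0.75, "dx": 0.22, "dy": 0, "dz": -0.15, "roll": 0}]'

```text
time: 15.62
tool_pos: [0.6809, 0.0362, 0.1564]
tcp_rot: [2.542, 1.846, 0.003]
wrist_force: [0.1, -0.9, -0.2]
width: 0.122
grip_force: 0.0
```

```bash
python3 -c "
from h import *
look('t6');print(read_state()['time'])"
```

```text
c [ 20. -42.] [ 8. 36.] [[19.0, -24.0], [20.0, -61.0]]
c [26.  6.] [ 8. 35.] [[26.0, 23.0], [26.0, -10.0]]
c [ 7. 47.] [ 8. 36.] [[9.0, 65.0], [4.0, 29.0]]
c [-210.  -29.] [131. 296.] [[-241.0, 116.0], [-179.0, -174.0]]
c [-199.  155.] [29. 20.] [[-186.0, 158.0], [-214.0, 152.0]]
c [-272.  145.] [59. 10.] [[-243.0, 151.0], [-301.0, 139.0]]
15.675
```

View pics/t6.png

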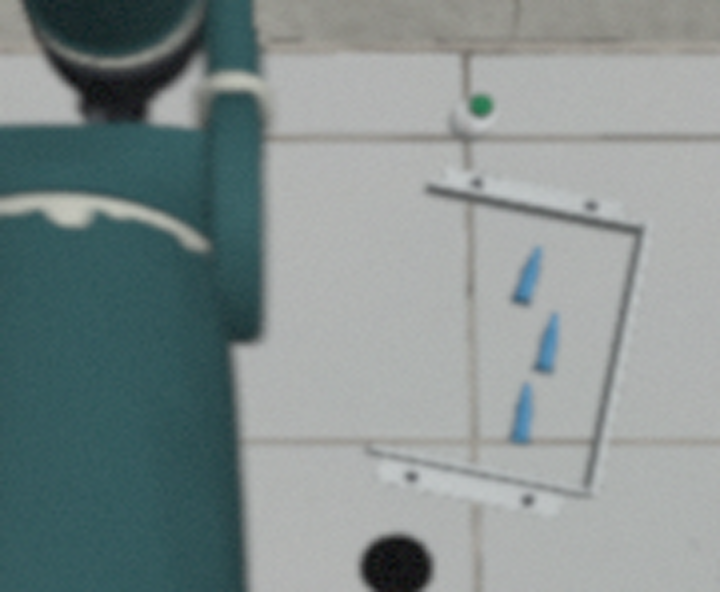

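All three tubes lie inside the bay, near (527,275), (547,345) and (522,415). The vial and dust cap have not moved, and the arm is clear.

```bash
python3 -c "
from workcell import *
print(finish_job())"
```

```text
the job is handed in; nothing more can be done
None
```

I swept all three microtubes into the bay and handed the job in at about 16 s: the last picture shows each tube wholly inside and the vial and dust cap unmoved, and the marker was in place when last in view, before the final push.

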